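# Vent the vacuum trap and unhitch its outlet coupler

### The job

The vacuum trap is to be emptied. First vent it by pulling the red push-pull cap on its lid straight up until it clicks open; leave the cap up. Then pinch the outlet coupler by its two upright finger plates so that the yellow latch is drawn fully across against its spring, lift the coupler straight up off the ball without disturbing the things around, and finish while still holding it, level and still, about 10 cm above its seat over the trap, so that a colleague can take the trap away.

Things in the scene. Friction and masses are not known exactly. Their poses are not given: they have to be found in the camera images.
- trap: vacuum trap, fixed: grey pot 132 mm wide with a grey lid (top at 90 mm; wing nuts on its rim to 99 mm) on a dark base plate 190 x 150 x 10 mm. Origin: centre of the base plate's underside; z up; +x runs from the vent riser (x = -45 mm) to the ball stud (x = +30 mm), both at y = 0. The highest parts, the coupler's finger plates, reach 184 mm (the raised cap 183 mm)
- ball_seat (a point): centre of the flat steel collar (56 mm wide, 98 mm above the worktop) on the trap's lid on which the coupler sits; axes as the trap's. A 30 mm ball on a 16 mm neck stands on it, its top 35 mm above the collar; the ball's flat underside, which the latch catches, is 14 mm above the collar
- vent_cap (a joint): height of the vent cap on its riser: 0 = pushed down (shut), 0.010 m = fully up (open, at its stop). A sprung ball clicks over a rib half-way: it takes about 5 N of pull, then the cap stays up by itself (at 0.0085 m or more). It cannot come off
- vent_cap_grip (a point): on the axis of the red ribbed vent cap (26 mm in diameter, 27 mm high), 9 mm below its top, 18 mm above its lower edge; moves with the cap (z about 164 mm when shut). 75 mm from the ball's axis. Below it a 16 mm riser pipe, whose green band shows when the cap is up
- coupler: loose outlet coupler sitting over the ball, 0.3 to 0.5 kg: blue anodised block 50 x 48 x 44 mm, socket from below. Origin: centre of its underside (on the collar); z up; +x along its tongue (19 mm steel tube with a 40 mm flange, end 107 mm out, 28 mm up); +y towards the yellow latch. It may stand swivelled on the ball. On top stand two upright finger plates, 30 mm wide along x, tops at 86 mm
- coupler_grip (a point): middle between the two finger plates, 75 mm above the coupler's underside, 11 mm below the plates' tops, on the ball's axis when seated; axes as the coupler's. Pinch along its y: outer faces at y = +23 mm (yellow trigger) and -23.5 mm (fixed rest); 46.5 mm over both, 37.5 mm with the latch drawn. Keep fingertips above the yellow bend outside the trigger (23 mm below this point, out to y = 38 mm)
- latch (a joint): how far the yellow trigger and its latch plate are drawn towards the fixed finger rest (coupler's -y): 0 = sprung home, plate caught under the ball; 0.009 m = fully drawn (stop). The spring pushes back with 4 N at 0, 8 N fully drawn; the ball is free above 0.006 m; let go, it springs home
- beaker: small glass beaker, 54 mm wide, 70 mm high; bystander; origin: centre of its underside
- petri: covered petri dish, 66 mm wide, 32 mm high; bystander; origin: centre of its underside
- stopper: red rubber stopper, 26 mm wide, 27 mm high; bystander; origin: centre of its underside
- wash_bottle: wash bottle with red jet, 197 mm high; bystander; origin: underside
Not all that is in view belongs to the job. What is shaped like the coupler but purple or turquoise is not meant.

How it is judged:
By the outcome, as a careful person would: the job done as asked, in the order asked, and still so for the second after the job is handed in, while the arm keeps its last pose, push and grip.
It also fails if it takes over 40 s, if anything falls off the work surface, if the arm or the gripper's body presses on something with over 40 N, if the wrist force passes 120 N, or if a joint passes its speed limit or range.

### The arm

A 6-joint arm with a two-finger parallel gripper is mounted at the origin on a cart in front of the work surface, level with it; the furniture and walls round the work are solid. World frame = base frame: x ahead of the robot, y to its left, z up, the work surface at z = 0. Lengths are in mm, angles in rad, forces in N, time in s.
With the tool pointing down it reaches from about 300 to 750 mm from the base axis. Payload 8.5 kg.
Tool frame: the origin (TCP) lies at the very end of the fingers, on their centre line; the grasp point (between the pads) lies ctrl.hold_point_z behind it (ctrl.hold_point_z is the distance from the TCP to the grasp point, in mm); z points along the fingers, y is the line along which they close (so a half turn about z gives the same grasp; the last joint's range is limited). The gripper opens to 85 mm and grips with 20 to 120 N. Pads are 22 mm wide; open, the fingers measure 114 mm over their backs; the gripper's body (76 mm by 85 mm) begins 54 mm behind the grasp point. The pads swing forward as they close: fully open they stand 13 mm farther back than shut.
Start: joints at [1.128, 0.381, 1.297, -0, 1.464, -0.215], TCP at [124.202, 535.774, 231.322] pointing down, gripper open.
Joint ranges: [-3.11, 3.11], [-0.89, 2.33], [0.22, 2.48], [-1.42, 4.56], [0.17, 2.85], [-2.88, 2.88]. Speed limits (rad/s): [2.39, 2.39, 3.14, 3.14, 3.14, 3.14].

### API

Orientations are given as [roll, pitch, yaw] about the fixed x, y, z axes, in that order (R = Rz(yaw) Ry(pitch) Rx(roll)).
In Python, from plant import ctrl gives the robot as it stands. Calls block until the motion is done:
- ctrl.goto(position, orientation): joint-space move of the TCP to a pose.
- ctrl.move_straight(position, orientation=None, feed=150, stop_force=None): straight line of the TCP; orientation=None keeps the orientation; feed is the mean speed in mm/s. With stop_force (N) it stops when the force on the tool has changed by that much, and returns True; else False.
- ctrl.move_j(angles): joint-space move.
- ctrl.set_gripper(opening, f_grip=None): finger opening in mm; f_grip is the grip in N (None keeps the last); returns when the fingers have stopped.
- ctrl.pause(seconds).
- ctrl.ik(position, orientation): joint angles nearest the present ones, or None.
- ctrl.sense(): the state.
- ctrl.grab_frame(name): name is "side" or "top"; returns a dict with "img" (420x560x3 uint8, red, green, blue), "intrinsics" (3x3 intrinsics, pixels), "extrinsics" (4x4, takes a point from world to camera coordinates). Camera axes: x right, y up, looking along -z (the intrinsics and any distortion apply to the point x, -y, -z); pixel columns grow to the right and rows downward; lengths in mm; the calibration is good to about 2 mm. A picture is of the moment at which its call begins. There is no depth.
A pose or a line that the arm cannot do raises ctrl.IKError and nothing moves.
- ctrl.finish_job(): hands the job in; it is judged then, once.
The state is a dict: "time_s": time; "q": joint angles; "qvel": joint speeds; "joint_efforts": joint torques, N m; "ee_pos": TCP position; "tool_rot": TCP orientation; "wrist_force": force on the tool from outside, world axes, zero at the start; "moment": the same for the moment, N m; "opening": finger opening in mm; "gripper_force": force on a finger pad.
Only numpy, scipy, OpenCV 4.12 (cv2) and the standard library are available. Lean on these libraries where they do the work, as an engineer would, in place of code of your own. Each camera call takes 0.05 s, during which the arm holds its last target. There are 200 camera calls.

## Working session

There is one attempt and no reset: what is moved stays moved. The work goes in short steps, each a Python script; the robot and the scene stay as the last script left them, time stands still between calls to the robot, and variables do not carry over. Pictures are saved under pics/ and viewed, at most 10 in all, crops included, and the job is handed in when it is done.

```bash
mkdir -p pics; ls; python3 - <<'E'
from plant import ctrl
import cv2
for n in("side","top"):
    f=ctrl.grab_frame(n); cv2.imwrite(f"pics/{n}0.png",f["img"][:,:,::-1]); print(f["intrinsics"],f["extrinsics"],[k for k in f])
s=ctrl.sense();print(s["tool_rot"],s["ee_pos"],ctrl.hold_point_z,s["opening"],s["time_s"])
E
```

```text
pics
[[546.44568363   0.         276.56128047]
 [  0.         546.44568363 206.2818118 ]
 [  0.           0.           1.        ]] [[ 9.60160949e-01 -2.78806041e-01  1.89246819e-02 -4.73422825e+02]
 [ 1.48330948e-01  5.65877947e-01  8.11036423e-01 -2.23193030e+02]
 [-2.36830914e-01 -7.75918385e-01  5.84689471e-01 -1.40274449e+03]
 [ 0.00000000e+00  0.00000000e+00  0.00000000e+00  1.00000000e+00]] ['img', 'intrinsics', 'extrinsics']
[[429.10433877   0.         275.74146531]
 [  0.         429.10433877 214.93058199]
 [  0.           0.           1.        ]] [[ 2.83936880e-02 -9.99595016e-01  1.89783399e-03  3.13902675e+01]
 [ 9.90209061e-01  2.83865708e-02  1.36675591e-01 -5.41799757e+02]
 [-1.36674113e-01 -2.00147169e-03  9.90614042e-01 -1.18019475e+03]
 [ 0.00000000e+00  0.00000000e+00  0.00000000e+00  1.00000000e+00]] ['img', 'intrinsics', 'extrinsics']
[-3.14031827e+00 -2.62795648e-04  2.91377111e+00] [124.09646577 535.53628432 230.79457961] 18.700000000000003 85.40358953645756 0.1
```

View pics/side0.png

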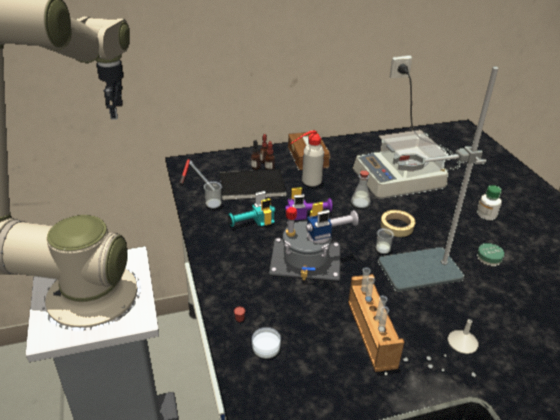

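View pics/top0.png

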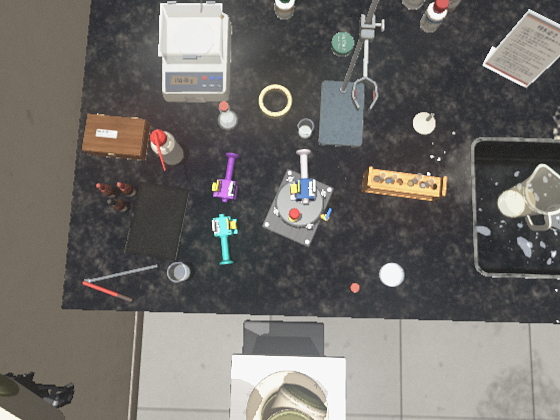

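The side view shows the trap around (308,250) with the red cap at (291,215) and the blue coupler at (320,225). In the top view the cap is at (294,214) and the coupler at (304,188), its tongue pointing up the image. I'll zoom in on both.

```bash
python3 - <<'E'
import cv2,numpy as np
a=cv2.imread("pics/side0.png")[185:295,255:375]; b=cv2.imread("pics/top0.png")[140:250,250:350]
a=cv2.resize(a,None,fx=3.3,fy=3.3*1,interpolation=2);b=cv2.resize(b,(396,436),interpolation=2)
a=cv2.copyMakeBorder(a,0,436-a.shape[0],0,0,0)
cv2.imwrite("pics/z.png",np.hstack([a,b])); print(a.shape)
E
cat > h.py <<'E'
import numpy as np
from plant import ctrl
def cam(n):
    f=ctrl.grab_frame(n); return f["img"],f["intrinsics"],f["extrinsics"]
def proj(K,E,p):
    c=E[:3,:3]@np.array(p,float)+E[:3,3]; return np.array([K[0,2]+K[0,0]*c[0]/-c[2],K[1,2]+K[1,1]*-c[1]/-c[2]])
def ray_z(K,E,uv,z):
    d=E[:3,:3].T@np.array([(uv[0]-K[0,2])/K[0,0],-(uv[1]-K[1,2])/K[1,1],-1]); o=-E[:3,:3].T@E[:3,3]
    return o+d*(z-o[2])/d[2]
E
```

```text
(436, 396, 3)
```

View pics/z.png

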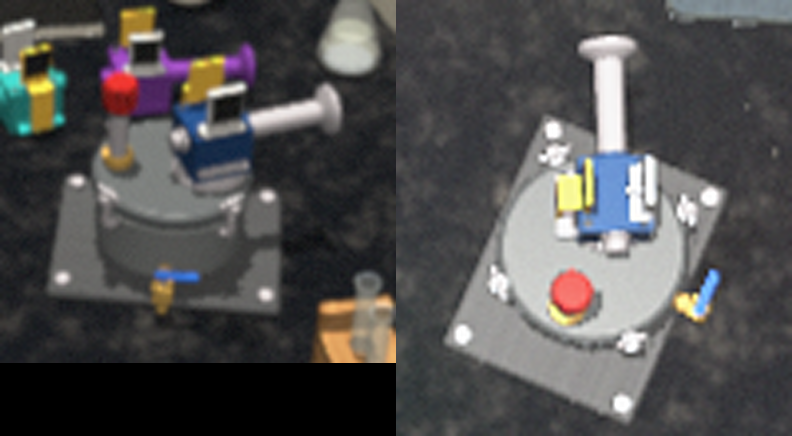

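```bash
python3 - <<'E'
from h import *
from scipy.optimize import least_squares
_,Kt,Et=cam("top"); _,Ks,Es=cam("side")
T=lambda u,v:np.array([(u-396)/3.96+250,v/3.964+140]); S=lambda u,v:np.array([u/3.3+255,v/3.3+185])-0.0
bt=[T(552,130),T(711,197),T(622,404),T(462,334)]; bs=[S(77,182),S(268,196),S(266,295),S(62,278)]
P=[ray_z(Kt,Et,p,12) for p in bt]; Q=[ray_z(Ks,Es,p,12) for p in bs]
print(np.mean(P,0),np.mean(Q,0)); print(np.round(P)[:,:2].tolist(),np.round(Q)[:,:2].tolist())
e=P[0]+P[1]-P[2]-P[3]; print("yaw top",np.arctan2(e[1],e[0])); 
cap=ray_z(Kt,Et,T(572,284),173); print("cap",cap)
caps=ray_z(Ks,Es,S(120,84),173); print("cap side(top disc)",caps)
fl=ray_z(Kt,Et,T(608,46),126);tb=ray_z(Kt,Et,T(612,150),126+9); print("flange",fl,tb)
yp=[ray_z(Kt,Et,T(589,158),184),ray_z(Kt,Et,T(588,208),184)];rp=[ray_z(Kt,Et,T(652,156),184),ray_z(Kt,Et,T(652,205),184)]
print(yp,rp)
blk=[ray_z(Kt,Et,T(*p),142) for p in((580,152),(656,154),(653,238),(578,234))];print(np.round(blk),np.mean(blk,0))
E
```

```text
[569.48265613 -17.67209766  12.        ] [572.09006627 -19.20835146  12.        ]
[[670.0, 10.0], [623.0, -108.0], [469.0, -45.0], [516.0, 72.0]] [[518.0, 69.0], [673.0, 8.0], [626.0, -108.0], [472.0, -46.0]]
yaw top -0.3843940302285598
cap [ 5.31650640e+02 -3.23530465e-01  1.73000000e+02]
cap side(top disc) [526.55752774 -10.68979476 173.        ]
flange [702.00801072 -23.01773036 126.        ] [628.1192114  -26.53331093 135.        ]
[array([611.27783781,  -8.86310923, 184.        ]), array([578.94205986,  -8.91058846, 184.        ])] [array([613.73188916, -48.92766901, 184.        ]), array([582.04082946, -49.43490426, 184.        ])]
[[625.  -5. 142.]
 [625. -55. 142.]
 [568. -54. 142.]
 [570.  -5. 142.]] [596.74237114 -29.79296515 142.        ]
```

Trap centre is about (571,-18.5) with yaw -0.384, so the cap is at (529.3,-1.6) and the ball at (598.7,-29.7). The direct pixel measurements agree. Coupler yaw is about 0.045. Next I approach the cap.

```bash
python3 - <<'E'
from h import *
import cv2
C=np.array([529.8,-1.2]); O=[np.pi,0,-0.384]
s=ctrl.sense(); 
if ctrl.ik([*C,300],O) is None: O[2]+=np.pi
q=ctrl.ik([*C,300],O);print(q)
p=s["ee_pos"]; ctrl.move_straight([p[0],p[1],320],feed=200)
ctrl.goto([*C,300],O); ctrl.set_gripper(60,40); print(ctrl.sense()["time_s"])
print(ctrl.move_straight([*C,148],O,feed=120,stop_force=8))
s=ctrl.sense();print(s["time_s"],s["ee_pos"],s["opening"],s["wrist_force"])
fs=[]
for n,(z) in(("side",0),("top",0)):
    im,K,E=cam(n); u,v=proj(K,E,[529,-1,170]).astype(int); c=im[v-50:v+50,u-65:u+65,::-1]; fs.append(cv2.resize(c,(390,300),interpolation=2))
cv2.imwrite("pics/c1.png",np.hstack(fs))
E
```

```text
[-2.25905822e-01  3.04470263e-01  1.21536412e+00 -4.44089210e-16
  1.62175827e+00  1.72889051e+00]
3.5583
False
4.975 [530.10834813  -1.25466182 148.5973149 ] 59.94137850433541 [ 0.96869593 -0.12806987  0.52184098]
```

View pics/c1.png

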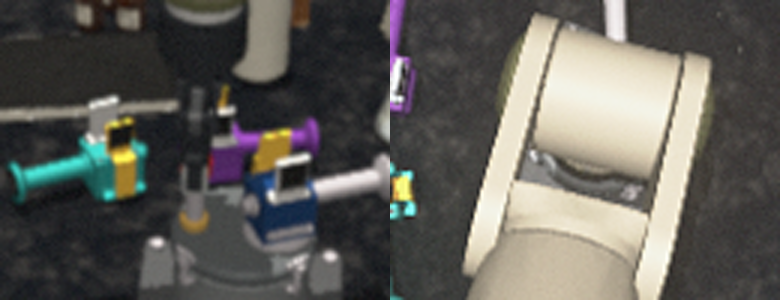

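The side view shows the near finger at (195,150) in front of the red cap, centred on the riser, with the cap between the fingers. I'll close and pull.

```bash
python3 - <<'E'
from h import *
def st(t): s=ctrl.sense();print(t,round(s["time_s"],2),s["ee_pos"].round(1),round(s["opening"],1),s["wrist_force"].round(1),s["gripper_force"])
ctrl.set_gripper(0,40); st("closed")
p=ctrl.sense()["ee_pos"]; O=[np.pi,0,-0.384]; p=np.array([529.8,-1.2,148])
for dz in(4,7,10): ctrl.move_straight(p+[0,0,dz],O,feed=20); st(dz)
if True:
    print(ctrl.move_straight(p+[0,0,12],O,feed=15,stop_force=15)); st("stop")
E
```

```text
closed 5.48 [5.306e+02 4.000e-01 1.487e+02] 24.3 [2.9 9.1 4. ] 39.37239690218121
4 5.83 [5.305e+02 4.000e-01 1.522e+02] 24.6 [ 4.3  9.1 -0.4] 40.66130639053881
7 6.13 [5.305e+02 4.000e-01 1.555e+02] 24.3 [3.7 8.7 2.2] 40.95560315530747
10 6.43 [5.305e+02 4.000e-01 1.583e+02] 24.4 [4.3 9.2 0.1] 40.68592434749007
True
stop 6.64 [5.305e+02 5.000e-01 1.587e+02] 24.4 [2.  0.7 0.2] 43.258457416668534
```

```bash
python3 - <<'E'
from h import *
import cv2
def st(t): s=ctrl.sense();print(t,round(s["time_s"],2),s["ee_pos"].round(1),round(s["opening"],1),s["wrist_force"].round(1),s["gripper_force"])
O=[np.pi,0,-0.384]
ctrl.set_gripper(60,40); st("open")
p=ctrl.sense()["ee_pos"]; ctrl.move_straight([p[0],p[1],290],O,feed=200)
# stand aside for a clear view
st("up")
im,K,E=cam("side"); u,v=proj(K,E,[560,-15,150]).astype(int); cv2.imwrite("pics/c2.png",cv2.resize(im[v-45:v+45,u-60:u+60,::-1],(720,540),interpolation=2)); print(u,v)
for z in(155,165,173,183): print(z,((proj(K,E,[530.5,0.5,z])-[u-60,v-45])*6).round())
for n,c in(("ball_axis_184",[598.7,-29.7,184]),("plus",[600,-28,184])): print(n,((proj(K,E,c)-[u-60,v-45])*6).round())
E
```

```text
open 7.08 [5.300e+02 5.000e-01 1.586e+02] 59.9 [1.1 0.2 0.6] 0.0
up 7.88 [5.296e+02 5.000e-01 2.888e+02] 60.3 [-0.5 -0.1 -0.9] 0.0
303 216
155 [290. 254.]
165 [290. 235.]
173 [291. 221.]
183 [292. 202.]
ball_axis_184 [464. 216.]
plus [465. 214.]
```

View pics/c2.png

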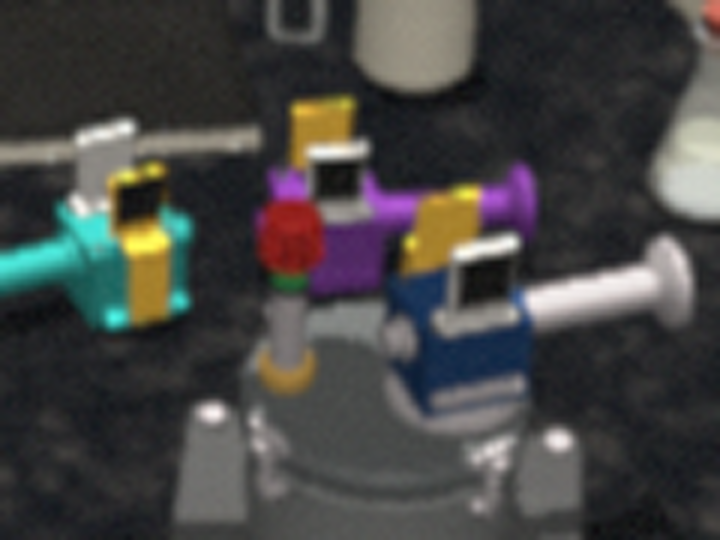

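The raised cap is at (291,235) with the green band showing at (290,283), so the vent is open. The coupler plate tops centre at (468,218), within about 2 mm of the prediction. Next is the coupler, with the tool offset 4.75 mm towards the fixed rest to match the drawn width.

```bash
python3 - <<'E'
from h import *
import cv2
def st(t): s=ctrl.sense();print(t,round(s["time_s"],2),s["ee_pos"].round(1),round(s["opening"],1),s["wrist_force"].round(1),s["moment"].round(2),s["gripper_force"])
O=[np.pi,0,0.045]; B=[600.0,-33.7]
ctrl.set_gripper(70,40)
ctrl.goto([*B,290],O); st("above")
print(ctrl.move_straight([*B,156],O,feed=100,stop_force=8)); st("down")
ctrl.set_gripper(48,20); st(48)
fs=[]
im,K,E=cam("side"); u,v=proj(K,E,[598,-29,160]).astype(int); cv2.imwrite("pics/c3.png",cv2.resize(im[v-45:v+45,u-60:u+60,::-1],(720,540),interpolation=2))
E
```

```text
above 8.72 [599.8 -33.6 289.5] 70.0 [-0.3  0.3  0.6] [ 0.03 -0.05 -0.02] 0.0
False
down 10.21 [600.2 -33.8 156.6] 70.3 [0.7 0.5 0.3] [-0.07  0.03 -0.01] 0.0
48 10.55 [600.1 -33.2 156.4] 47.6 [-0.6  3.6  3.6] [0.66 0.05 0.04] 2.182942678246036
```

View pics/c3.png

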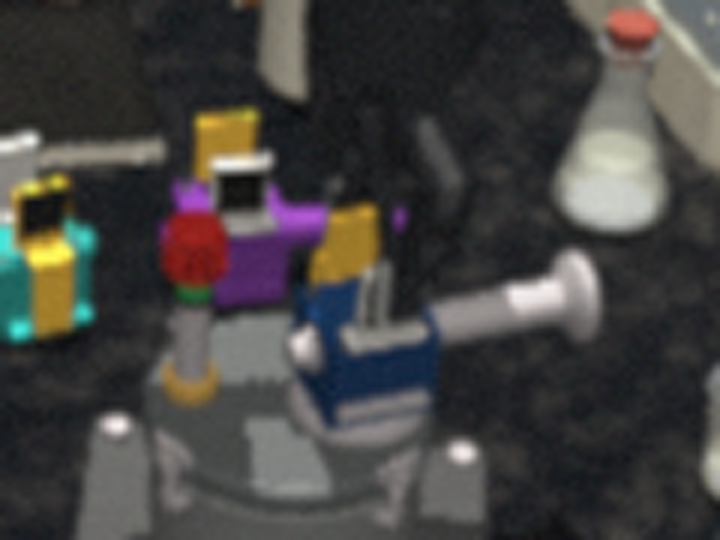

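The far finger bears on the yellow trigger and the near finger faces the rest plate, covering its right part at (400,280). The tips are above the bend. I'll squeeze.

```bash
python3 - <<'E'
from h import *
def st(t): s=ctrl.sense();print(t,round(s["time_s"],2),s["ee_pos"].round(1),round(s["opening"],1),s["wrist_force"].round(1),s["moment"].round(2),round(s["gripper_force"],1))
for o,f in((42,30),(38,40),(20,80)): ctrl.set_gripper(o,f); st(o)
E
```

```text
42 10.83 [600.1 -33.7 156.1] 42.1 [0.3 2.7 2.9] [ 0.46 -0.03  0.06] 5.1
38 11.05 [600.  -33.8 155.9] 37.9 [0.6 2.5 1.8] [ 0.22 -0.08  0.03] 7.2
20 11.27 [600.2 -33.8 156.4] 34.3 [0.1 1.4 5.6] [ 0.28 -0.   -0.01] 80.5
```

```bash
python3 - <<'E'
from h import *
import cv2
def st(t): s=ctrl.sense();print(t,round(s["time_s"],2),s["ee_pos"].round(1),round(s["opening"],1),s["wrist_force"].round(1),s["moment"].round(2),round(s["gripper_force"],1))
O=[np.pi,0,0.045]; B=[600.0,-33.7]
hit=ctrl.move_straight([*B,164],O,feed=20,stop_force=15); st(("8mm",hit))
if not hit:
    hit=ctrl.move_straight([*B,200],O,feed=40,stop_force=15); st(("44",hit))
if not hit:
    ctrl.move_straight([*B,256],O,feed=60); ctrl.pause(.5); st("top")
im,K,E=cam("side"); u,v=proj(K,E,[598,-29,190]).astype(int); cv2.imwrite("pics/c4.png",cv2.resize(im[v-60:v+60,u-80:u+80,::-1],(800,600),interpolation=2))
E
```

```text
('8mm', False) 11.82 [599.9 -33.7 163.8] 34.2 [ 0.4 -0.4 -4. ] [-0.06  0.05 -0.01] 79.9
('44', False) 12.87 [599.9 -33.7 199.7] 34.1 [ 0.5  0.1 -3.6] [-0.01  0.06 -0.04] 79.9
top 14.45 [600.  -33.7 256. ] 33.7 [-0.8  0.4 -3.8] [-0.04  0.04 -0.08] 79.9
```

View pics/c4.png

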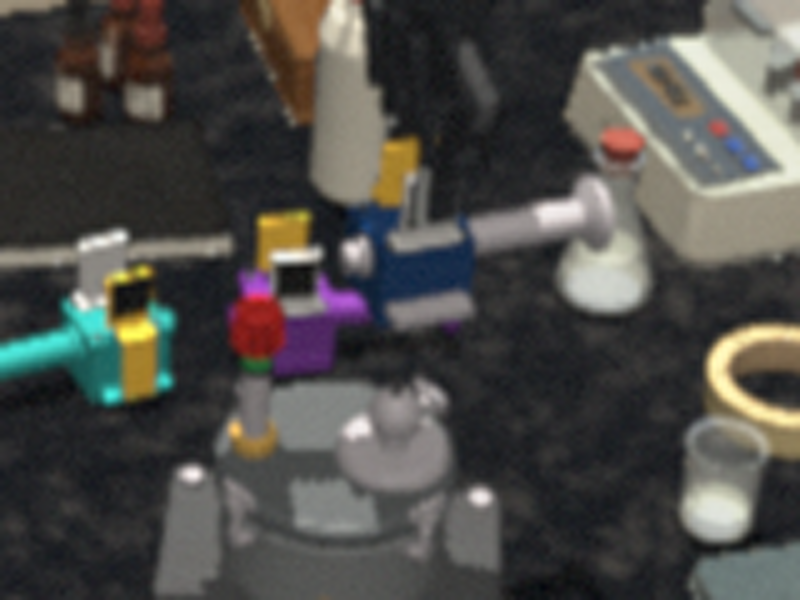

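The coupler is held level at (420,260), well clear of the bare ball at (395,410), and the cap is still up with its green band at (257,365). Weight reads about 4 N and everything is steady, so I'm handing in.

```bash
python3 - <<'E'
from plant import ctrl
ctrl.pause(.3); print(ctrl.finish_job())
E
```

```text
the job is handed in; nothing more can be done
None
```

I vented the trap with the cap left up, then lifted the coupler straight off the ball with the latch drawn; it was level and steady about 10 cm above its seat when I handed the job in, about 15 s into the 40 s.

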